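# Clear the block trimmer and reset its thickness collar

### The arm

A 7-joint arm with a two-finger parallel gripper is mounted at the origin on the work surface. World frame = base frame: x ahead of the robot, y to its left, z up, the work surface at z = 0. Lengths are in mm, angles in rad, forces in N, time in s.
With the tool pointing down it reaches from about 425 to 875 mm from the base axis. Payload 4.7 kg.
Tool frame: the origin (TCP) lies between the finger pads; the fingertips stand 25 mm ahead of it and the grasp point (between the pads) lies 6 mm ahead of it (manip.tcp_to_tips is the distance from the TCP to the fingertips, in mm); z points along the fingers, y is the direction in which the jaws open and shut (so a half turn about z gives the same grasp; the last joint's range is limited). The gripper opens to 87 mm and grips with 3 to 60 N. Pads are 19 mm wide; open, the fingers measure 117 mm over their backs; the gripper's body (75 mm by 190 mm) begins 51 mm behind the grasp point.
Start: joints at [-1.104, 0.321, -0.07, 1.45, 0.023, 1.371, -0.057], TCP at [284.392, 584.503, 247.587] pointing down, gripper open.
Joint ranges: [-2.86, 2.86], [-0.3, 2.09], [-1.38, 1.24], [0.06, 2.45], [-1.56, 4.7], [0.09, 2.05], [-2.69, 2.69]. Speed limits (rad/s): [2.57, 2.57, 3.14, 3.14, 3.14, 3.14, 3.14].

### API

Orientations are given as a unit quaternion [x, y, z, w].
In Python, from station import manip gives the robot as it stands.
- The arm moves only by the tool move_arm, never from a script. Its argument "increments" is a list of rows, each a list of 2 entries, a list of its own where there are three numbers: the shift along the tool's x, y, z in m, then the turn, a rotation vector about the tool's x, y, z in degrees. A call has 1 to 12 rows; each row is the pose to reach, as a shift and turn from the pose commanded when the call began, along the tool's axes at that moment; what a row does not reach only later rows make up. A row lasts 1/10 s, in which the tool goes at most 50 mm and 8.59 degrees, less where a joint would pass 70% of its speed; a pose out of reach is approached as far as the arm can. A call with a gripper value outside its range is refused whole. "hand" is the opening, from -1 (shut) to 1 (fully open), set as the call begins (left out, the last holds). The fingers move at their own pace and stop on an object; the grip force is fixed at half the most. Time passes only in rows, so rows that repeat a pose let the fingers close. It gives the time, the measured TCP pose, the force and the opening at its end, in the units of the state.
- manip.sense(): the state, without advancing time (a new reading comes with each control period).
- manip.capture(name): name is "scene" or "top" or "wrist"; returns the picture (384x512x3 uint8, blue, green, red); there is no depth.
- manip.get_calibration(name): a dict with "fovy" (degrees; the focal length in pixels is half the picture's height over the tangent of half this angle, whatever the lens; pixels are square), "cx", "cy" (the principal point, pixels), "R" (3x3) and "t" (3): a world point X has camera coordinates R X + t. Camera axes: x right, y down, z forward; pixel columns grow to the right and rows downward; lengths in mm; the calibration is good to about 2 mm. The wrist camera is an equidistant fisheye: a pixel r from the principal point sees the ray r / f radians off the axis. A picture is of the moment at which its call begins: read the wrist's pose just before it. get_calibration takes no time and is no camera call; for the wrist camera it gives the pose at the moment of the call.
- manip.hand_in(): hands the job in, once; it reports no verdict.
Trained networks look in the newest picture that a camera, given by its name, has taken for a name from the list of things; names that differ only in an ending like _2 or _b are one class to them, and where a whole thing is asked for, a point or a joint stands for the part that bears it (a point fixed in the world has none). Each returns a list of dicts, best first, with "p" (0 to 1); they miss things now and then, are a little off and sometimes report something else, mostly with a low value. They report only what shows in the picture. A call takes as long as a camera call.
- manip.find_in(camera, thing): "box" ([left, top, right, bottom] in pixels, round what is visible of it).
- manip.trace(camera, thing): "pixels" (384x512 bool, what is visible of it) and "box" ([left, top, right, bottom] in pixels, round what is visible of it).
The state is a dict: "clock": time; "joint_positions": joint angles; "qd": joint speeds; "tau": joint torques, N m; "position": TCP position; "orientation": TCP orientation; "contact_force": force on the tool from outside, world axes, zero at the start; "ft_torque": the same for the moment, N m; "gripper_width": finger opening in mm.
Only numpy, scipy, OpenCV 4.12 (cv2) and the standard library are available. Lean on these libraries where they do the work, as an engineer would, in place of code of your own. Each camera call takes 0.05 s, during which the arm holds its last target. There are 200 camera calls.

### The job

Get the wax-block trimmer ready for the next block: first sweep all three wax offcuts off its dark deck into the blue catch tray with the scraper block (do not touch the wax with the fingers) and stand or lay the scraper back on the bench, clear of the machine. Then pull the thickness collar up to unlock it, turn it clockwise until its red mark clicks in at 6, and push it fully down again so that it locks. Leave the other things on the bench where they are.

Things in the scene. Friction and masses are not known exactly. Their poses are not given: they have to be found in the camera images.
- trimmer: Wax-block trimmer, fixed, white housing. Origin on the bench under its middle; z up, x along the deck away from the catch tray, y towards the dial (yaw varies). Beside the deck (y 70 to 190 mm, x -45 to 85 mm) is the dial housing, top 62 mm high, with collar and printed numbers; a small handwheel sticks out 36 mm beyond its +y side
- tray_floor (a point): centre of the blue catch tray's floor, 6 mm above the bench, at trimmer (-112, 0) mm, axes as the trimmer's. Tray inside: trimmer x -164 to -60, y -62 to +62 mm, rim 46 mm above the bench; its +x end is the step down from the deck
- deck_centre (a point): on the dark steel deck's top at trimmer (0, 0, 50) mm, axes as the trimmer's. The deck runs from x = -60 mm (open edge, step down into the tray) to +88 mm, between aluminium side lips (inner faces y = +-60 mm, tops 14 mm above the deck); a blue blade bar, top 18.5 mm above the deck, closes the far end from x = 93 mm
- dial_centre (a point): centre of the white dial plate, on the collar's axis and the plate's top, at trimmer (20, 130, 62) mm, axes as the trimmer's. Numbers 0 to 8 are printed round it 24 degrees apart, growing clockwise seen from above, tops inward; 0 lies towards the trimmer's +y
- collar (a joint): angle of the collar (rad), growing clockwise seen from above; at number n it reads n x 0.4189 (6 is 2.513). Starts near 0, 1 or 2; stops just beyond 0 and 8. Spring detent at each number, about 0.14 N m to turn over; let go near a number it snaps in. When the collar is down a key locks it (about 2 degrees of play)
- collar_lift (a joint): height of the collar (m): 0 fully down and locked, 0.012 fully up (stop). Turns freely only above 0.007. Stays where it is left; about 5 N to pull up, 2 to 6 N to push down. Will not go below about 0.006 unless the collar stands at a number
- collar_grip (a point): the place to grip: on the collar's axis, 34 mm above the dial plate when down; rises with the collar. Collar: upright dark steel cylinder, 54 mm diameter, from 2 to 52 mm above the dial plate when down, ribbed side, red mark down one side and on the top. The point's y axis points to the red mark
- scraper: loose scraper block standing on the bench: orange foot 104 mm long (its y) x 26 mm thick (its x) x 26 mm high, black grip on top 60 x 22 mm, reaching 70 mm high; origin at the centre of its underside, z up; about 110 to 220 g; same both ways round
- wax1: loose pale-yellow wax offcut on the deck, 26 x 22 x 18 mm high, 11 g; origin at the centre of its underside
- wax2: loose pale-yellow wax offcut on the deck, 26 x 22 x 18 mm high, 11 g; origin at the centre of its underside
- wax3: loose pale-yellow wax offcut on the deck, 26 x 22 x 18 mm high, 11 g; origin at the centre of its underside
- reagent_bottle: bystander: amber bottle with blue cap, 64 mm diameter, 160 mm tall, origin under its centre
- stain_jar: bystander: glass jar with red cap, 68 mm diameter, 85 mm tall, origin under its centre
- beaker: bystander: glass beaker, 72 mm diameter, 90 mm tall, origin under its centre
- forceps_spatula: bystander: steel lab spatula, 170 mm long, lying along its x
- tube_rack: bystander: blue rack with capped tubes, 70 x 205 x 96 mm, origin under its centre

How it is judged (in metres and radians):
On the way, in this order (a step that is already met when the one before it is completed fails the run):
1. all three wax offcuts lie in the catch tray (x of each of wax1, wax2, wax3 in the frame of tray_floor above -0.055 m and y of wax1 in the frame of tray_floor between -0.065 and 0.065 m and ((x of wax1 in the frame of tray_floor below 0.048 m and z of wax1 in the frame of tray_floor below 0.055 m) or (x of wax1 in the frame of tray_floor below 0.055 m and z of wax1 in the frame of tray_floor below 0.041 m)) and y of wax2 in the frame of tray_floor between -0.065 and 0.065 m and ((x of wax2 in the frame of tray_floor below 0.048 m and z of wax2 in the frame of tray_floor below 0.055 m) or (x of wax2 in the frame of tray_floor below 0.055 m and z of wax2 in the frame of tray_floor below 0.041 m)) and y of wax3 in the frame of tray_floor between -0.065 and 0.065 m and ((x of wax3 in the frame of tray_floor below 0.048 m and z of wax3 in the frame of tray_floor below 0.055 m) or (x of wax3 in the frame of tray_floor below 0.055 m and z of wax3 in the frame of tray_floor below 0.041 m))), for 0.2 s.
2. the collar is pulled up out of its lock (value of joint collar_lift above 0.0072 m), for 0.1 s.
3. the collar, still up, is turned to 6 (value of joint collar_lift above 0.0065 m and value of joint collar between 2.41327 and 2.61327 rad), for 0.2 s.
At the end, for the whole second after the job is handed in: All three wax offcuts rest inside the catch tray; the collar stands at 6 (within 0.1 rad) and is pushed down to within 2.5 mm of fully home; the scraper rests on the bench, its underside's centre less than 20 mm up, not touching the trimmer (all of step 1 and value of joint collar between 2.41327 and 2.61327 rad and value of joint collar_lift below 0.0025 m and height (world z) of scraper below 0.02 m and linear speed of each of scraper, wax1, wax2, wax3 below 0.02 m/s and contact force between scraper and trimmer below 0.05 N).
It fails at once if a finger touches the wax (contact force between the fingers and wax1 above 0.3 N).
It fails at once if a finger touches the wax (contact force between the fingers and wax2 above 0.3 N).
It fails at once if a finger touches the wax (contact force between the fingers and wax3 above 0.3 N).
It fails at once if a bystander is moved by more than 30 mm (distance of any of reagent_bottle, stain_jar, beaker, forceps_spatula, tube_rack from where it was at the start of the episode above 0.03 m).
It also fails if it takes over 72 s, if anything falls off the work surface, if the arm or the gripper's body presses on something with over 40 N, if the wrist force passes 120 N, or if a joint passes its speed limit or range.

## Working session

There is one attempt and no reset: what is moved stays moved. The work goes in short steps, Python scripts to look and compute and a tool call to move; the robot and the scene stay as the last step left them, time stands still between calls to the robot, and variables do not carry over. Pictures are saved under pics/ and viewed, about 8 in all and at most 12, crops included, and the job is handed in when it is done.

Besides the shell and the picture viewer there is one more tool, called after ">>>" as name([rows], argument=value, ...), one row to a line, values as JSON. move_arm: Moves the arm, as the interface text tells. Its arguments: {"type":"object","properties":{"increments":{"type":"array","items":{"type":"array"}},"hand":{"type":"number"}},"required":["increments"]}

```bash
mkdir -p pics; cat > h.py <<'E'
import numpy as np, cv2
from station import manip
from scipy.spatial.transform import Rotation as R
def ray(cam,px,cal=None):
    c=cal or manip.get_calibration(cam); f=192/np.tan(np.radians(c['fovy'])/2)
    px=np.atleast_2d(px).astype(float); d=(px-[c['cx'],c['cy']])/f
    if cam=='wrist':
        r=np.linalg.norm(d,axis=1,keepdims=True)+1e-9
        v=np.hstack([d/r*np.sin(r),np.cos(r)])
    else: v=np.hstack([d,np.ones((len(d),1))])
    Rm=np.array(c['R']); t=np.array(c['t'])
    return -Rm.T@t, v@Rm
def atz(cam,px,z,cal=None):
    o,v=ray(cam,px,cal); return o+v*((z-o[2])/v[:,2])[:,None]
def proj(cam,X,cal=None):
    c=cal or manip.get_calibration(cam); f=192/np.tan(np.radians(c['fovy'])/2)
    p=np.atleast_2d(X)@np.array(c['R']).T+np.array(c['t'])
    if cam=='wrist':
        n=np.linalg.norm(p[:,:2],axis=1,keepdims=True); th=np.arctan2(n,p[:,2:])
        d=p[:,:2]/(n+1e-9)*th
    else: d=p[:,:2]/p[:,2:]
    return d*f+[c['cx'],c['cy']]
E
python3 - <<'E'
from h import *
s=manip.sense();print(s['position'],s['orientation'],s['clock'])
for c in ['top','scene']:
    im=manip.capture(c);cv2.imwrite(f'pics/{c}0.png',im)
    cc=manip.get_calibration(c);o,v=ray(c,[cc['cx'],cc['cy']]);print(c,o.round(),v.round(2),cc['fovy'])
    if c=='top':
        for t in ['trimmer','scraper','wax1','collar','reagent_bottle','stain_jar','beaker','forceps_spatula','tube_rack']:
            for d in manip.trace(c,t)[:3]:
                if d['p']<.3: continue
                m=d['pixels'].astype(np.uint8);pts=np.argwhere(m)[:,::-1]
                print(t,round(d['p'],2),np.round(d['box']),cv2.minAreaRect(pts.astype(np.float32)))
E
```

```text
[284.19238678 584.01480001 246.46869891] [ 2.24459186e-01  9.74483011e-01 -9.52576653e-04 -1.63952939e-04] 0.0
top [ 156.  -34. 1936.] [[ 0.22  0.01 -0.98]] 42.756325738494525
trimmer 0.83 [203. 161. 287. 237.] ((241.37258911132812, 202.30845642089844), (74.56608581542969, 75.06637573242188), 77.6192398071289)
scraper 0.51 [325. 193. 351. 212.] ((338.3999938964844, 201.80001831054688), (8.049844741821289, 26.832813262939453), 63.43495178222656)
wax1 0.42 [263. 195. 267. 201.] ((266.25, 197.75001525878906), (5.656853675842285, 4.949747085571289), 45.0)
wax1 0.41 [250. 196. 255. 205.] ((253.0, 200.5), (5.0, 6.0), 90.0)
wax1 0.36 [259. 179. 264. 190.] ((262.0, 186.0), (6.0, 6.0), 90.0)
collar 0.44 [220. 183. 230. 199.] ((224.0, 190.5), (15.0, 14.0), 90.0)
reagent_bottle 0.57 [144. 170. 168. 191.] ((155.75001525878906, 179.75001525878906), (21.92030906677246, 15.55634880065918), 45.0)
stain_jar 0.58 [150. 220. 165. 239.] ((158.50001525878906, 232.00003051757812), (19.091880798339844, 16.26345443725586), 45.0)
beaker 0.87 [330. 157. 348. 179.] ((336.0, 166.50001525878906), (17.677669525146484, 20.50609588623047), 45.0)
forceps_spatula 0.68 [120. 183. 135. 224.] ((130.65383911132812, 201.76922607421875), (39.419342041015625, 15.885407447814941), 78.69007110595703)
tube_rack 0.61 [370. 192. 427. 216.] ((397.4865417480469, 206.3584442138672), (22.32754135131836, 56.269203186035156), 84.5596694946289)
scene [1259. -395. 1123.] [[-0.53  0.27 -0.8 ]] 46.367691394257506
```

View pics/top0.png

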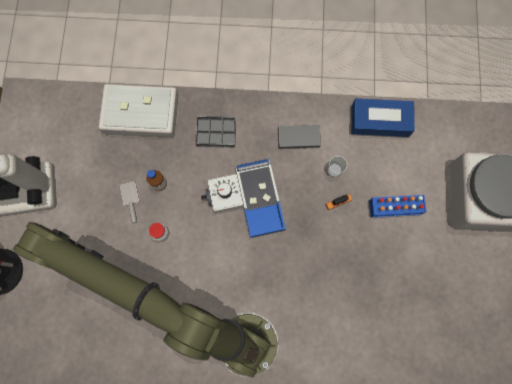

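View pics/scene0.png

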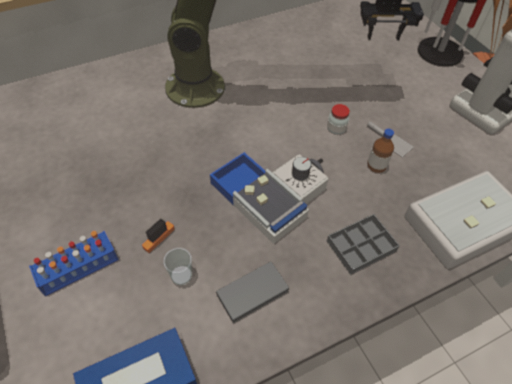

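The top view shows the trimmer at (245,200), its tray at (264,220), the dial at (224,190) and the orange scraper at (339,201). The scene view confirms three wax pieces on the deck. Next I work out rough poses.

```bash
python3 - <<'E'
from h import *
print('tray centre',atz('top',[264,220],20),'tray end corners',atz('top',[[253,237],[284,230],[238,167],[267,160]],46).round())
print('deck',atz('top',[259,188],50).round(),'collar',atz('top',[224,190],110).round())
print('scraper ends',atz('top',[[328,208],[351,196]],26).round(), 'sc centre', atz('top',[339.5,201.5],45).round())
print('beaker',atz('top',[337,167],60).round(),'rack',atz('top',[398,206],90).round(),'jar',atz('top',[158,232],80).round(),'bottle',atz('top',[155,180],100).round())
c=manip.get_calibration('wrist');o,v=ray('wrist',[c['cx'],c['cy']]);s=manip.sense();r=R.from_quat(s['orientation'])
print('cam in tool',r.inv().apply(o-s['position']),'axis in tool',r.inv().apply(v),c['fovy'],c['cx'],c['cy'])
print(r.as_matrix().round(3))
print('cam x axis in tool',r.inv().apply(np.array(c['R'])[0]).round(3))
E
```

```text
tray centre [[474.11751213 -39.88785968  20.        ]] tray end corners [[ 401.   -1.   46.]
 [ 435. -119.   46.]
 [ 678.   75.   46.]
 [ 714.  -40.   46.]]
deck [[596. -14.  50.]] collar [[567. 119. 110.]]
scraper ends [[ 535. -291.   26.]
 [ 588. -381.   26.]] sc centre [[ 559. -333.   45.]]
beaker [[ 695. -318.   60.]] rack [[ 544. -551.   90.]] jar [[397. 361.  80.]] bottle [[595. 388. 100.]]
cam in tool [  75.53883473    1.01888883 -137.10310977] axis in tool [[-2.70741900e-01  8.37270127e-04  9.62651610e-01]] 65.70646984690485 259.19148387703063 194.09402579672275
[[-0.899  0.437  0.   ]
 [ 0.437  0.899  0.   ]
 [-0.     0.    -1.   ]]
cam x axis in tool [ 0.     1.    -0.001]
```

>>> move_arm([
  [[-0.475,-0.347,-0.1],[0,0,0]],
  [[-0.475,-0.347,-0.1],[0,0,0]],
  [[-0.475,-0.347,-0.1],[0,0,0]],
  [[-0.475,-0.347,-0.1],[0,0,0]],
  [[-0.475,-0.347,-0.1],[0,0,0]],
  [[-0.475,-0.347,-0.1],[0,0,0]],
  [[-0.475,-0.347,-0.1],[0,0,0]],
  [[-0.475,-0.347,-0.1],[0,0,0]],
  [[-0.475,-0.347,-0.1],[0,0,0]],
  [[-0.475,-0.347,-0.1],[0,0,0]],
  [[-0.475,-0.347,-0.1],[0,0,0]],
  [[-0.475,-0.347,-0.1],[0,0,0]],
], hand=1)

```text
clock: 1.75
position: [560.4, 62.3, 348.5]
orientation: [0.225, 0.974, 0.0, 0.001]
contact_force: [-0.4, 0.4, 0.3]
gripper_width: 86.7
```

>>> move_arm([
  [[0,0,0],[0,0,0]],
  [[0,0,0],[0,0,0]],
  [[0,0,0],[0,0,0]],
  [[0,0,0],[0,0,0]],
])

```text
clock: 2.15
position: [559.1, 66.6, 347.3]
orientation: [0.223, 0.975, 0.0, -0.0]
contact_force: [-0.9, 0.3, 0.3]
gripper_width: 86.9
```

```bash
python3 - <<'E'
from h import *
s=manip.sense();print(s['position'],s['clock'],s['qd'].round(3) if hasattr(s['qd'],'round') else s['qd'])
import json
cal=manip.get_calibration('wrist');im=manip.capture('wrist');cv2.imwrite('pics/w1.png',im)
json.dump({k:np.array(v).tolist() for k,v in cal.items()},open('w1.json','w'))
for t in ['trimmer','wax1','collar']:
    for d in manip.trace('wrist',t)[:4]:
        if d['p']<.3: continue
        m=d['pixels'].astype(np.uint8);pts=np.argwhere(m)[:,::-1]
        print(t,round(d['p'],2),np.round(d['box']),cv2.minAreaRect(pts.astype(np.float32)))
cv2.imwrite('pics/w1b.png',cv2.resize(im,(768,576),interpolation=cv2.INTER_CUBIC))
E
```

```text
[559.12999686  66.58069233 347.26200824] 2.15 [-0.001 -0.002  0.004 -0.003  0.003  0.001  0.   ]
trimmer 0.7 [124.  88. 351. 258.] ((247.5, 152.5), (186.67616271972656, 192.33303833007812), 45.0)
wax1 0.83 [213. 161. 229. 181.] ((218.42645263671875, 170.54412841796875), (15.77786922454834, 19.722335815429688), 59.036251068115234)
wax1 0.57 [204. 204. 233. 228.] ((217.42001342773438, 214.55999755859375), (16.200000762939453, 19.600000381469727), 53.13010025024414)
wax1 0.55 [183. 185. 203. 206.] ((193.5, 193.5), (17.0, 19.0), 90.0)
collar 0.85 [284. 138. 324. 180.] ((300.0, 159.5), (43.0, 42.0), 90.0)
```

View pics/w1b.png

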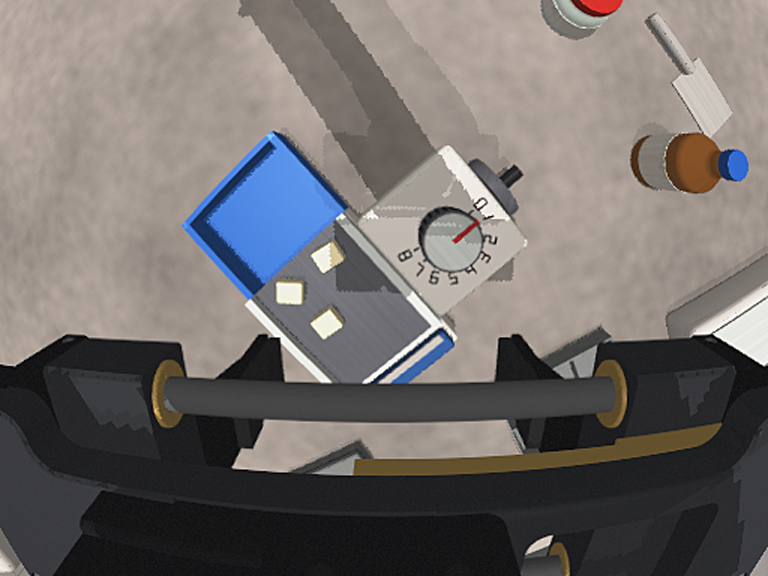

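The wrist view (pixels in the enlarged image) shows:
- Tray corners at (274,135) and (187,226).
- Waxes at (327,256), (289,293) and (326,323).
- Collar at (452,239), its red mark pointing to about (478,222), near 0 or 1.

Now I fit the trimmer pose.

```bash
python3 - <<'E'
from h import *
import json
from scipy.optimize import least_squares
cal=json.load(open('w1.json'))
L=np.array([[-164,62,46],[-164,-62,46],[-60,60,50],[-60,-60,50],[-45,190,62],[85,190,62],[85,70,62],[20,130,114.]])
P=np.array([[274,140],[192,226],[345,211],[252,297],[447,146],[526,245],[440,322],[451,240]])/1.5
def W(p,X): 
    c,s=np.cos(p[2]),np.sin(p[2]); return np.c_[p[0]+c*X[:,0]-s*X[:,1],p[1]+s*X[:,0]+c*X[:,1],X[:,2]]
r=least_squares(lambda p:(proj('wrist',W(p,L),cal)-P).ravel(),[590,-10,.25],loss='soft_l1')
p=r.x;print(p,np.degrees(p[2]));print((proj('wrist',W(p,L),cal)-P).round(1).tolist())
np.save('trim.npy',p)
def T(X): 
    c,s=np.cos(p[2]),np.sin(p[2]); d=X[:,:2]-p[:2]; return np.c_[c*d[:,0]+s*d[:,1],-s*d[:,0]+c*d[:,1]]
print('wax in trimmer',T(atz('wrist',np.array([[327,256],[289,291],[326,321]])/1.5,66,cal)).round())
m=T(atz('wrist',np.array([[455,241],[478,222]])/1.5,114,cal));print('mark pts',m.round())
d=m[1]-m[0];print('angle cw from +y',np.degrees(np.arctan2(d[0],d[1])))
print('dial W',W(p,np.array([[20,130,62.],[-112,0,6],[0,0,50]])).round(1))
# scraper from scene+top
for c in ['top','scene']:
    manip.capture(c); 
    for d in manip.trace(c,'scraper')[:2]:
        pts=np.argwhere(d['pixels'])[:,::-1];print(c,d['p'],cv2.minAreaRect(pts.astype(np.float32)),pts.mean(0), atz(c,pts.mean(0),35).round(), atz(c,cv2.boxPoints(cv2.minAreaRect(pts.astype(np.float32))),26).round().tolist())
E
```

```text
[ 5.86304526e+02 -8.44200867e+00  2.71168923e-01] 15.536834814427225
[[-3.6, 0.5], [-2.6, -0.7], [-6.0, 5.0], [0.8, -0.7], [0.9, -2.7], [3.6, 0.1], [-0.2, -0.4], [0.8, 2.1]]
wax in trimmer [[-39.  32.]
 [-39. -21.]
 [  8. -15.]]
mark pts [[ 20. 133.]
 [ 20. 158.]]
angle cw from +y 0.6525850370133635
dial W [[570.8 122.2  62. ]
 [478.4 -38.4   6. ]
 [586.3  -8.4  50. ]]
top 0.45 ((338.6551818847656, 201.13795471191406), (8.541985511779785, 25.997346878051758), 68.19859313964844) [338.97979798 201.28787879] [[ 562. -333.   35.]] [[558.0, -278.0, 26.0], [603.0, -374.0, 26.0], [571.0, -387.0, 26.0], [527.0, -292.0, 26.0]]
scene 0.74 ((154.75001525878906, 234.75003051757812), (17.677669525146484, 36.769554138183594), 45.0) [156.45306859 234.54873646] [[ 571. -339.   35.]] [[562.0, -398.0, 26.0], [510.0, -305.0, 26.0], [566.0, -287.0, 26.0], [614.0, -379.0, 26.0]]
```

>>> move_arm([
  [[-0.244,-0.408,0.08],[0,0,39]],
  [[-0.244,-0.408,0.08],[0,0,39]],
  [[-0.244,-0.408,0.08],[0,0,39]],
  [[-0.244,-0.408,0.08],[0,0,39]],
  [[-0.244,-0.408,0.08],[0,0,39]],
  [[-0.244,-0.408,0.08],[0,0,39]],
  [[-0.244,-0.408,0.08],[0,0,39]],
  [[-0.244,-0.408,0.08],[0,0,39]],
  [[-0.244,-0.408,0.08],[0,0,39]],
  [[-0.244,-0.408,0.08],[0,0,39]],
  [[-0.244,-0.408,0.08],[0,0,39]],
  [[-0.244,-0.408,0.08],[0,0,39]],
])

```text
clock: 3.75
position: [600.2, -409.5, 266.8]
orientation: [0.538, 0.843, -0.0, -0.001]
contact_force: [-0.4, 1.3, 0.1]
gripper_width: 86.9
```

>>> move_arm([
  [[0,0,0],[0,0,0]],
  [[0,0,0],[0,0,0]],
  [[0,0,0],[0,0,0]],
  [[0,0,0],[0,0,0]],
])

```text
clock: 4.15
position: [601.2, -407.9, 268.1]
orientation: [0.536, 0.844, 0.0, 0.0]
contact_force: [-0.7, 0.2, 0.6]
gripper_width: 86.9
```

```bash
python3 - <<'E'
from h import *
s=manip.sense();print(s['position'],s['clock'],R.from_quat(s['orientation']).as_matrix().round(3))
cal=manip.get_calibration('wrist');im=manip.capture('wrist')
for d in manip.trace('wrist','scraper')[:2]:
    m=d['pixels'].astype(np.uint8);pts=np.argwhere(m)[:,::-1]
    print(round(d['p'],2),np.round(d['box']))
    # back-project contour at heights
    b=cv2.boxPoints(cv2.minAreaRect(pts.astype(np.float32)));print(b.round(), atz('wrist',b,26,cal).round(1).tolist())
# orange mask
hsv=cv2.cvtColor(im,cv2.COLOR_BGR2HSV);o=cv2.inRange(hsv,(5,140,100),(18,255,255));n,l,st,ce=cv2.connectedComponentsWithStats(o)
k=1+np.argmax(st[1:,4]);print(st[k])
pts=np.argwhere(l==k)[:,::-1]; w=atz('wrist',pts,26,cal)[:,:2].astype(np.float32);print('orange at z26',cv2.minAreaRect(w))
cv2.imwrite('pics/w2.png',im)
E
```

```text
[ 601.21190614 -407.91160671  268.12869602] 4.15 [[-0.425  0.905  0.001]
 [ 0.905  0.425  0.   ]
 [-0.     0.001 -1.   ]]
0.71 [247.  66. 272. 143.]
[[247.  66.]
 [268.  66.]
 [269. 145.]
 [249. 145.]] [[530.3, -291.1, 26.0], [553.5, -279.7, 26.0], [598.6, -370.9, 26.0], [575.0, -382.5, 26.0]]
[249 128  20  18 308]
orange at z26 ((581.3992919921875, -367.06787109375), (24.261035919189453, 21.856821060180664), 25.133203506469727)
```

View pics/w2.png

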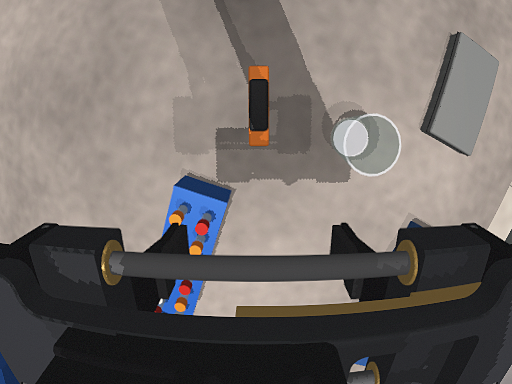

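The scraper's orange ends sit at (258,68) and (259,143), which puts its centre at (564.4, -331) with its x axis at about 26°. I go above it, then down.

>>> move_arm([
  [[0.043,0,0.04],[0,0,-1]],
  [[0.085,-0.001,0.08],[0,0,-1]],
  [[0.085,-0.001,0.12],[0,0,-1]],
  [[0.085,-0.001,0.15],[0,0,-1]],
  [[0.085,-0.001,0.18],[0,0,-1]],
  [[0.085,-0.001,0.2],[0,0,-1]],
  [[0.085,-0.001,0.212],[0,0,-1]],
  [[0.085,-0.001,0.212],[0,0,-1]],
  [[0.085,-0.001,0.212],[0,0,-1]],
  [[0.085,-0.001,0.212],[0,0,-1]],
])

```text
clock: 5.25
position: [564.7, -333.1, 57.2]
orientation: [0.53, 0.848, 0.0, 0.001]
contact_force: [0.0, -0.0, 0.0]
gripper_width: 87.2
```

>>> move_arm([
  [[0,0,0],[0,0,0]],
  [[0,0,0],[0,0,0]],
  [[0,0,0],[0,0,0]],
  [[0,0,0],[0,0,0]],
  [[0,0,0],[0,0,0]],
  [[0,0,0],[0,0,0]],
  [[0,0,0],[0,0,0]],
  [[0,0,0],[0,0,0]],
  [[0,0,0],[0,0,0]],
], hand=-1)

```text
clock: 6.15
position: [563.8, -332.4, 55.5]
orientation: [0.529, 0.848, 0.0, 0.0]
contact_force: [1.0, 1.1, 0.3]
gripper_width: 23.1
```

>>> move_arm([
  [[0,0,-0.04],[0,0,0]],
  [[0,0,-0.09],[0,0,0]],
  [[0.02,0.015,-0.13],[0,0,3]],
  [[0.186,0.125,-0.265],[0,0,10.6]],
  [[0.186,0.125,-0.265],[0,0,10.6]],
  [[0.186,0.125,-0.265],[0,0,10.6]],
  [[0.186,0.125,-0.265],[0,0,10.6]],
  [[0.186,0.125,-0.265],[0,0,10.6]],
  [[0.186,0.125,-0.265],[0,0,10.6]],
  [[0.186,0.125,-0.265],[0,0,10.6]],
  [[0.186,0.125,-0.265],[0,0,10.6]],
  [[0.186,0.125,-0.265],[0,0,10.6]],
])

```text
clock: 7.35
position: [593.5, -112.3, 319.5]
orientation: [0.607, 0.795, -0.001, -0.001]
contact_force: [0.1, -0.1, -2.1]
gripper_width: 22.2
```

>>> move_arm([
  [[0,0,0],[0,0,0]],
  [[0,0,0],[0,0,0]],
  [[0,0,0],[0,0,0]],
  [[0,0,0],[0,0,0]],
  [[0,0,0],[0,0,0]],
])

```text
clock: 7.85
position: [594.3, -110.4, 320.6]
orientation: [0.606, 0.796, 0.0, 0.0]
contact_force: [0.8, 0.4, -0.6]
gripper_width: 21.8
```

```bash
python3 - <<'E'
from h import *
import json
s=manip.sense();print(s['position'],s['clock'],s['gripper_width'],R.from_quat(s['orientation']).as_matrix().round(3)[:2])
cal=manip.get_calibration('wrist');im=manip.capture('wrist')
json.dump({k:np.array(v).tolist() for k,v in cal.items()},open('w3.json','w'));cv2.imwrite('pics/w3.png',im)
p=np.load('trim.npy')
def W(X): 
    c,s=np.cos(p[2]),np.sin(p[2]); X=np.array(X,float);return np.c_[p[0]+c*X[:,0]-s*X[:,1],p[1]+s*X[:,0]+c*X[:,1],X[:,2]]
o=cv2.resize(im,(768,576),interpolation=cv2.INTER_CUBIC)
for q in proj('wrist',W([[-164,62,46],[-164,-62,46],[-60,60,50],[-60,-60,50],[93,60,68.5],[93,-60,68.5],[-45,190,62],[85,190,62],[85,70,62],[-45,70,62],[20,130,114]]),cal)*1.5: cv2.drawMarker(o,tuple(int(v) for v in q.round()),(0,255,0),cv2.MARKER_CROSS,9,1)
cv2.imwrite('pics/w3b.png',o)
E
```

```text
[ 594.34428995 -110.41237175  320.55113036] 7.85 21.84036108629532 [[-0.266  0.964  0.   ]
 [ 0.964  0.266  0.   ]]
```

View pics/w3b.png

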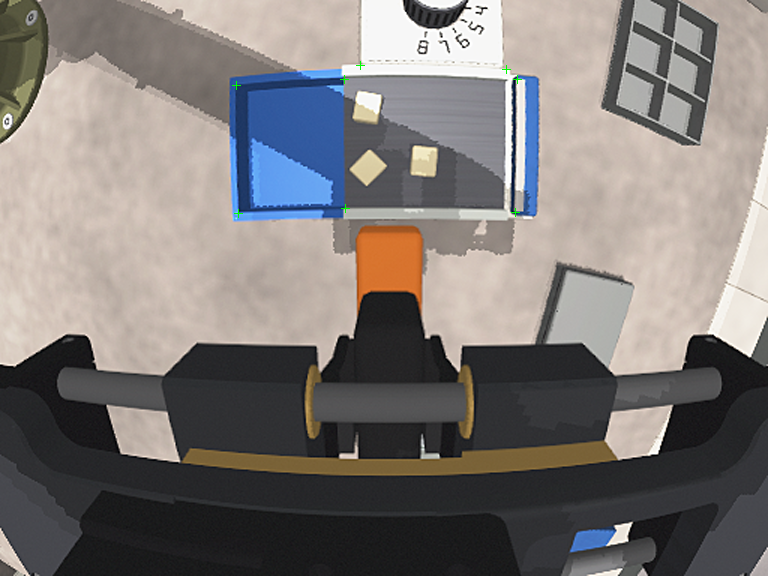

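The trimmer fit matches the image well. The waxes are at about (368,107), (368,167) and (424,160), and the held scraper is square to the jaws. I zoom in once to refine the lateral position against the lips.

```bash
python3 - <<'E'
from h import *
import json
cal=json.load(open('w3.json'));im=cv2.imread('pics/w3.png');p=np.load('trim.npy')
def W(X): 
    c,s=np.cos(p[2]),np.sin(p[2]); X=np.array(X,float);return np.c_[p[0]+c*X[:,0]-s*X[:,1],p[1]+s*X[:,0]+c*X[:,1],X[:,2]]
x0,y0,x1,y1=150,40,366,152;k=3.7
o=cv2.resize(im[y0:y1,x0:x1],None,fx=k,fy=k,interpolation=cv2.INTER_CUBIC)
def line(a,b,col):
    t=np.linspace(0,1,20)[:,None];q=(proj('wrist',W(np.array(a)*(1-t)+np.array(b)*t),cal)-[x0,y0]+.5)*k
    cv2.polylines(o,[q.round().astype(np.int32)],False,col,1)
line([-60,-60,64],[88,-60,64],(0,255,0));line([-60,60,64],[88,60,64],(0,255,0));line([-60,60,50],[88,60,50],(0,0,255))
line([-60,-60,50],[-60,60,50],(0,0,255));line([93,-60,68.5],[93,60,68.5],(0,255,255))
line([-164,-62,46],[-164,62,46],(0,255,0));line([-164,-62,46],[-60,-62,46],(0,255,0));line([-164,62,46],[-60,62,46],(0,255,0))
line([-45,70,62],[85,70,62],(255,0,255))
cv2.imwrite('pics/w3c.png',o);print(o.shape)
E
```

```text
(414, 799, 3)
```

View pics/w3c.png

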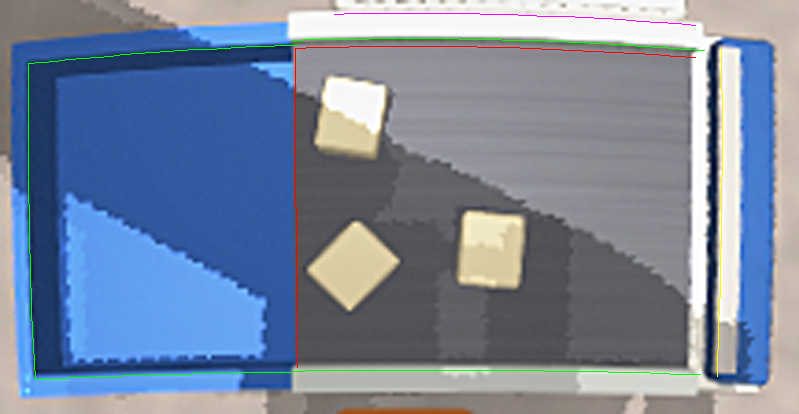

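>>> move_arm([
  [[0.03,0.022,0.02],[0,0,0]],
  [[0.06,0.045,0.05],[0,0,0]],
  [[0.09,0.068,0.08],[0,0,0]],
  [[0.1,0.074,0.12],[0,0,0]],
  [[0.1,0.074,0.15],[0,0,0]],
  [[0.1,0.074,0.175],[0,0,0]],
  [[0.1,0.074,0.175],[0,0,0]],
  [[0.1,0.074,0.175],[0,0,0]],
  [[0.1,0.074,0.175],[0,0,0]],
  [[0.1,0.074,0.175],[0,0,0]],
  [[0.1,0.074,0.175],[0,0,0]],
])

```text
clock: 9.0
position: [639.8, 5.7, 147.1]
orientation: [0.606, 0.796, 0.001, 0.001]
contact_force: [-0.6, -0.2, -1.6]
gripper_width: 21.9
```

```bash
python3 - <<'E'
from h import *
s=manip.sense();p=np.load('trim.npy');d=s['position'][:2]-p[:2];c,q=np.cos(p[2]),np.sin(p[2])
print('tcp trimmer',c*d[0]+q*d[1],-q*d[0]+c*d[1],s['position'],R.from_quat(s['orientation']).as_rotvec(),s['clock'],s['contact_force'],s['gripper_width'])
print(R.from_quat(s['orientation']).as_matrix().round(4))
im=manip.capture('wrist');cv2.imwrite('pics/w4.png',cv2.resize(im[:220],None,fx=1.5,fy=1.5))
E
```

```text
tcp trimmer 55.28711745446373 -0.7380197612558916 [639.76905075   5.65602715 147.052458  ] [1.90177727 2.49860185 0.00294182] 9.0 [-0.63415763 -0.22442573 -1.62992686] 21.928184658492096
[[-2.664e-01  9.639e-01  2.400e-03]
 [ 9.639e-01  2.664e-01  5.000e-04]
 [-1.000e-04  2.400e-03 -1.000e+00]]
```

View pics/w4.png

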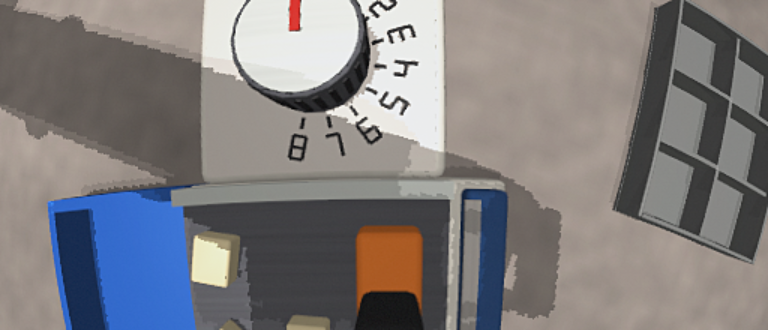

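The scraper is over the clear far part of the deck, between the lips, with the waxes on the tray side. The red mark points to +y, so the collar is at 0. Now I lower it.

>>> move_arm([
  [[0,0.0,0.015],[0,0,0]],
  [[0,0.0,0.025],[0,0,0]],
  [[0,0.0,0.032],[0,0,0]],
  [[0,0.0,0.037],[0,0,0]],
  [[0,0.0,0.04],[0,0,0]],
  [[0,0.0,0.041],[0,0,0]],
  [[0,0,0.041],[0,0,0]],
  [[0,0,0.041],[0,0,0]],
])

```text
clock: 9.85
position: [638.6, 5.4, 105.7]
orientation: [0.606, 0.796, -0.0, -0.0]
contact_force: [-3.8, 0.0, 4.7]
gripper_width: 22.1
```

Light contact with the deck. Now I sweep slowly towards the tray.

>>> move_arm([
  [[0,-0.012,0],[0,0,0]],
  [[0,-0.024,0],[0,0,0]],
  [[0,-0.036,0],[0,0,0]],
  [[0,-0.048,0],[0,0,0]],
  [[0,-0.058,0],[0,0,0]],
  [[0,-0.068,0],[0,0,0]],
  [[0,-0.078,0],[0,0,0]],
  [[0,-0.088,0],[0,0,0]],
  [[0,-0.098,0],[0,0,0]],
  [[0,-0.108,0],[0,0,0]],
  [[0,-0.118,0],[0,0,0]],
])

```text
clock: 10.95
position: [526.0, -25.5, 105.6]
orientation: [0.606, 0.796, 0.001, 0.001]
contact_force: [4.1, 0.9, 6.5]
gripper_width: 21.8
```

>>> move_arm([
  [[0,-0.008,-0.001],[0,0,0]],
  [[0,-0.016,-0.001],[0,0,0]],
  [[0,-0.024,-0.001],[0,0,0]],
  [[0,-0.03,-0.001],[0,0,0]],
  [[0,-0.03,-0.001],[0,0,0]],
  [[0,-0.03,-0.001],[0,0,0]],
])

```text
clock: 11.55
position: [496.2, -33.7, 105.4]
orientation: [0.606, 0.796, 0.0, -0.0]
contact_force: [0.4, -0.1, -1.7]
gripper_width: 21.6
```

>>> move_arm([
  [[0,0,-0.05],[0,0,0]],
  [[0,0.0,-0.1],[0,0,0]],
  [[-0.11,0.06,-0.21],[0,0,0]],
  [[-0.11,0.06,-0.21],[0,0,0]],
  [[-0.11,0.06,-0.21],[0,0,0]],
  [[-0.11,0.06,-0.21],[0,0,0]],
  [[-0.11,0.06,-0.21],[0,0,0]],
  [[-0.11,0.06,-0.21],[0,0,0]],
  [[-0.11,0.06,-0.21],[0,0,0]],
  [[-0.11,0.06,-0.21],[0,0,0]],
])

```text
clock: 12.55
position: [582.7, -122.4, 314.5]
orientation: [0.605, 0.796, -0.0, -0.001]
contact_force: [0.1, 1.1, -1.2]
gripper_width: 21.8
```

```bash
python3 - <<'E'
from h import *
s=manip.sense();print(s['position'],s['clock'],s['gripper_width']);p=np.load('trim.npy')
cal=manip.get_calibration('wrist');im=manip.capture('wrist')
def T(X): 
    c,q=np.cos(p[2]),np.sin(p[2]); d=X[:,:2]-p[:2]; return np.c_[c*d[:,0]+q*d[:,1],-q*d[:,0]+c*d[:,1]]
for d in manip.trace('wrist','wax1')[:5]:
    print(round(d['p'],2),np.round(d['box']),T(atz('wrist',np.argwhere(d['pixels'])[:,::-1].mean(0),15,cal)).round())
cv2.imwrite('pics/w5.png',im)
E
```

```text
[ 582.74536263 -122.42661357  314.46525603] 12.55 21.84550668350994
0.71 [220.  64. 233.  81.] [[-84.  30.]]
0.53 [211.  96. 231. 115.] [[-89. -19.]]
0.53 [225.  84. 241.  99.] [[-74.   1.]]
```

View pics/w5.png

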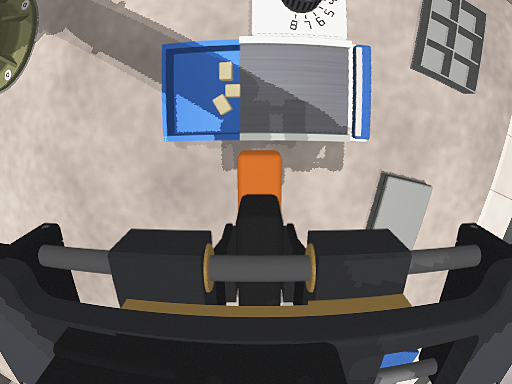

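All three waxes are in the tray, at (225,70), (233,90) and (222,104), and the deck is clean. Now I set the scraper down on open bench near (570,-250).

>>> move_arm([
  [[-0.045,-0.017,0.01],[0,0,0]],
  [[-0.09,-0.034,0.04],[0,0,0]],
  [[-0.12,-0.046,0.08],[0,0,0]],
  [[-0.12,-0.046,0.13],[0,0,0]],
  [[-0.12,-0.046,0.18],[0,0,0]],
  [[-0.12,-0.046,0.22],[0,0,0]],
  [[-0.12,-0.046,0.24],[0,0,0]],
  [[-0.12,-0.046,0.25],[0,0,0]],
  [[-0.12,-0.046,0.255],[0,0,0]],
  [[-0.12,-0.046,0.258],[0,0,0]],
  [[-0.12,-0.046,0.258],[0,0,0]],
  [[-0.12,-0.046,0.258],[0,0,0]],
])

```text
clock: 13.85
position: [572.1, -252.0, 58.9]
orientation: [0.606, 0.796, 0.001, 0.001]
contact_force: [-0.4, -0.2, -0.9]
gripper_width: 22.1
```

>>> move_arm([
  [[0,0,0.002],[0,0,0]],
  [[0,0,0.003],[0,0,0]],
  [[0,0,0.003],[0,0,0]],
  [[0,0,0.003],[0,0,0]],
])

```text
clock: 14.25
position: [571.8, -251.9, 55.7]
orientation: [0.606, 0.796, 0.0, 0.001]
contact_force: [-0.5, 0.5, 5.8]
gripper_width: 21.9
```

>>> move_arm([
  [[0,0,0],[0,0,0]],
  [[0,0,0],[0,0,0]],
  [[0,0,0],[0,0,0]],
  [[0,0,0],[0,0,0]],
  [[0,0,0],[0,0,0]],
  [[0,0,0],[0,0,0]],
], hand=1)

```text
clock: 14.85
position: [571.1, -251.6, 54.5]
orientation: [0.606, 0.796, 0.0, -0.0]
contact_force: [-0.1, -0.3, 0.1]
gripper_width: 61.9
```

>>> move_arm([
  [[0,0,0],[0,0,0]],
  [[0,0,0],[0,0,0]],
  [[0,0,-0.05],[0,0,0]],
  [[0,0,-0.1],[0,0,0]],
  [[0,0,-0.15],[0,0,0]],
  [[0,0,-0.19],[0,0,0]],
], hand=1)

```text
clock: 15.45
position: [571.5, -252.2, 247.9]
orientation: [0.606, 0.796, 0.001, 0.001]
contact_force: [0.2, -0.8, -0.1]
gripper_width: 86.8
```

```bash
python3 - <<'E'
from h import *
s=manip.sense();r=R.from_quat(s['orientation']).as_matrix()
print(s['position'],s['clock'],s['gripper_width'],np.round(s['joint_positions'],3),'toolx deg',np.degrees(np.arctan2(r[1,0],r[0,0])))
manip.capture('top')
for d in manip.trace('top','scraper')[:1]: print(d['p'],atz('top',np.argwhere(d['pixels'])[:,::-1].mean(0),35))
E
```

```text
[ 571.45604575 -252.1859961   247.87186194] 15.45 86.82995405255659 [-0.224  0.317  0.748  1.545 -0.219  1.363  0.813] toolx deg 105.43390212717854
```

>>> move_arm([
  [[0.33,0.183,-0.02],[0,0,-68]],
  [[0.33,0.183,-0.02],[0,0,-68]],
  [[0.33,0.183,-0.02],[0,0,-68]],
  [[0.33,0.183,-0.02],[0,0,-68]],
  [[0.33,0.183,-0.02],[0,0,-68]],
  [[0.33,0.183,-0.02],[0,0,-68]],
  [[0.33,0.183,-0.02],[0,0,-68]],
  [[0.33,0.183,-0.02],[0,0,-68]],
  [[0.33,0.183,-0.02],[0,0,-68]],
  [[0.33,0.183,-0.02],[0,0,-68]],
  [[0.33,0.183,-0.02],[0,0,-68]],
  [[0.33,0.183,-0.02],[0,0,-68]],
])

```text
clock: 16.75
position: [659.6, 112.9, 264.6]
orientation: [0.059, 0.998, -0.0, 0.0]
contact_force: [0.1, -0.4, 1.4]
gripper_width: 87.1
```

>>> move_arm([
  [[0,0,0],[0,0,0]],
  [[0,0,0],[0,0,0]],
  [[0,0,0],[0,0,0]],
])

```text
clock: 17.05
position: [659.6, 114.8, 264.7]
orientation: [0.057, 0.998, 0.0, 0.0]
contact_force: [0.1, -0.3, 0.1]
gripper_width: 86.8
```

```bash
python3 - <<'E'
from h import *
s=manip.sense();r=R.from_quat(s['orientation']).as_matrix()
print(s['position'],s['clock'],s['gripper_width'],np.round(s['joint_positions'],3));print(r.round(3))
p=np.load('trim.npy');cal=manip.get_calibration('wrist');im=manip.capture('wrist')
for d in manip.trace('wrist','collar')[:1]: print(d['p'],np.round(d['box']))
o=cv2.resize(im,(768,576),interpolation=cv2.INTER_CUBIC)
c,q=np.cos(p[2]),np.sin(p[2]);C=p[:2]+[c*20-q*131,q*20+c*131];print(C)
for z,rad,col in [(114,27,(0,255,0)),(62,0,(0,0,255))]:
    a=np.linspace(0,6.283,60);X=np.c_[C[0]+rad*np.cos(a),C[1]+rad*np.sin(a),0*a+z]
    cv2.polylines(o,[((proj('wrist',X,cal)+.5)*1.5).round().astype(np.int32)],True,col,1)
cv2.imwrite('pics/w6.png',o)
manip.capture('top')
for d in manip.trace('top','scraper')[:1]: print(d['p'],atz('top',np.argwhere(d['pixels'])[:,::-1].mean(0),35))
E
```

```text
[659.57242204 114.79527058 264.70631134] 17.05 86.83077358372918 [-0.519  0.369  0.411  1.387 -0.146  1.416  1.346]
[[-0.993  0.115  0.   ]
 [ 0.115  0.993  0.   ]
 [-0.     0.    -1.   ]]
0.65 [232.  70. 290. 125.]
[570.48431944 123.12820478]
0.45 [[ 568.81172083 -250.98379995   35.        ]]
```

View pics/w6.png

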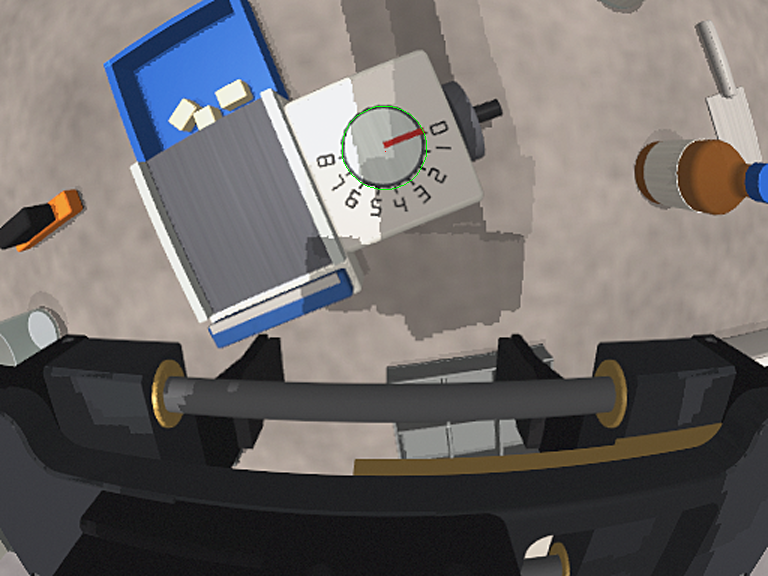

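The predicted collar circle matches exactly, the mark is at 0, and the scraper stands on the bench. I go down onto the collar.

>>> move_arm([
  [[0.045,-0.001,0.01],[0,0,0]],
  [[0.089,-0.002,0.02],[0,0,0]],
  [[0.089,-0.002,0.05],[0,0,0]],
  [[0.089,-0.002,0.08],[0,0,0]],
  [[0.089,-0.002,0.11],[0,0,0]],
  [[0.089,-0.002,0.135],[0,0,0]],
  [[0.089,-0.002,0.15],[0,0,0]],
  [[0.089,-0.002,0.16],[0,0,0]],
  [[0.089,-0.002,0.163],[0,0,0]],
  [[0.089,-0.002,0.163],[0,0,0]],
  [[0.089,-0.002,0.163],[0,0,0]],
])

```text
clock: 18.35
position: [571.8, 123.5, 102.8]
orientation: [0.057, 0.998, 0.0, 0.001]
contact_force: [0.1, 0.4, 0.9]
gripper_width: 86.6
```

>>> move_arm([
  [[0,0,0],[0,0,0]],
  [[0,0,0],[0,0,0]],
  [[0,0,0],[0,0,0]],
  [[0,0,0],[0,0,0]],
  [[0,0,0],[0,0,0]],
  [[0,0,0],[0,0,0]],
  [[0,0,0],[0,0,0]],
], hand=-1)

```text
clock: 19.05
position: [570.7, 121.2, 101.6]
orientation: [0.058, 0.998, -0.001, -0.0]
contact_force: [-1.6, -5.1, 2.6]
gripper_width: 53.4
```

>>> move_arm([
  [[0,-0.002,0],[0,0,0]],
  [[0,-0.002,-0.003],[0,0,0]],
  [[0,-0.002,-0.006],[0,0,0]],
  [[0,-0.002,-0.009],[0,0,0]],
  [[0,-0.002,-0.011],[0,0,0]],
  [[0,-0.002,-0.011],[0,0,0]],
  [[0,-0.002,-0.011],[0,0,0]],
  [[0,-0.002,-0.011],[0,0,0]],
])

```text
clock: 19.85
position: [570.6, 121.1, 113.1]
orientation: [0.057, 0.998, -0.0, -0.0]
contact_force: [-0.2, -3.2, -1.8]
gripper_width: 53.4
```

Lifted by about 11 mm. Now I turn it clockwise by 144°.

>>> move_arm([
  [[0,0,0],[0,0,6]],
  [[0,0,0],[0,0,12]],
  [[0,0,0],[0,0,18]],
  [[0,0,0],[0,0,24]],
  [[0,0,0],[0,0,30]],
  [[0,0,0],[0,0,36]],
  [[0,0,0],[0,0,42]],
  [[0,0,0],[0,0,48]],
  [[0,0,0],[0,0,54]],
  [[0,0,0],[0,0,60]],
  [[0,0,0],[0,0,66]],
  [[0,0,0],[0,0,72]],
])

```text
clock: 21.05
position: [570.6, 121.1, 113.1]
orientation: [0.635, 0.773, -0.0, -0.0]
contact_force: [-0.5, -3.3, -1.2]
gripper_width: 54.0
```

>>> move_arm([
  [[0,0,0],[0,0,6]],
  [[0,0,0],[0,0,12]],
  [[0,0,0],[0,0,18]],
  [[0,0,0],[0,0,24]],
  [[0,0,0],[0,0,30]],
  [[0,0,0],[0,0,36]],
  [[0,0,0],[0,0,42]],
  [[0,0,0],[0,0,48]],
  [[0,0,0],[0,0,54]],
  [[0,0,0],[0,0,60]],
  [[0,0,0],[0,0,66]],
  [[0,0,0],[0,0,72]],
])

```text
clock: 22.25
position: [570.6, 121.1, 113.1]
orientation: [0.968, 0.252, -0.0, -0.0]
contact_force: [-1.8, -3.2, -2.0]
gripper_width: 53.2
```

>>> move_arm([
  [[0,0,0],[0,0,0]],
  [[0,0,0],[0,0,0]],
  [[0,0,0],[0,0,0]],
  [[0,0,0],[0,0,0]],
])

```text
clock: 22.65
position: [570.6, 121.1, 113.0]
orientation: [0.967, 0.255, -0.0, -0.0]
contact_force: [-2.8, -4.7, 2.6]
gripper_width: 53.6
```

```bash
python3 - <<'E'
from h import *
s=manip.sense();r=R.from_quat(s['orientation']).as_matrix()
print(s['position'],s['clock'],s['gripper_width'],np.round(s['joint_positions'],3),np.round(s['ft_torque'],2));print('toolx',np.degrees(np.arctan2(r[1,0],r[0,0])))
print('mark dir at 6 world deg',np.degrees(np.load('trim.npy')[2])+90-144)
im=manip.capture('wrist');cv2.imwrite('pics/w7.png',im)
for c in ['scene']: 
    cv2.imwrite('pics/s7.png',cv2.resize(manip.capture(c)[120:260,180:380],None,fx=4,fy=4,interpolation=cv2.INTER_CUBIC))
E
```

```text
[570.64375825 121.06361471 112.99889949] 22.65 53.61045903774793 [-0.919  0.36   0.796  1.803 -0.286  1.099 -1.078] [-1.11  0.64 -0.05]
toolx 29.52057147978829
mark dir at 6 world deg -38.46316518557278
```

View pics/s7.png

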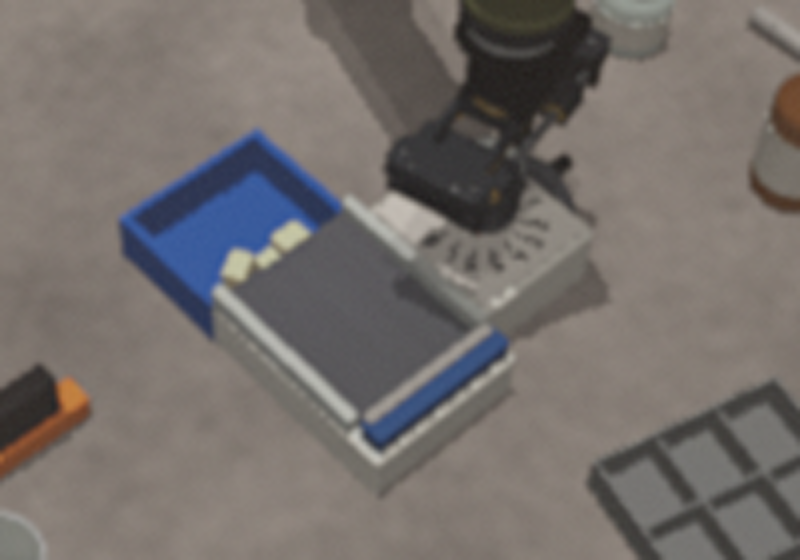

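The arm hides the collar in this view. I release it so the detent can snap, back off, and measure the mark.

>>> move_arm([
  [[0,0,0],[0,0,0]],
  [[0,0,0],[0,0,0]],
  [[0,0,0],[0,0,0]],
  [[0,0,0],[0,0,0]],
  [[0,0,0],[0,0,0]],
  [[0,0,0],[0,0,0]],
  [[0,0,0],[0,0,0]],
], hand=1)

```text
clock: 23.45
position: [570.7, 121.4, 112.6]
orientation: [0.967, 0.254, 0.0, -0.0]
contact_force: [-0.7, -0.1, 0.3]
gripper_width: 86.6
```

>>> move_arm([
  [[0,0,-0.02],[0,0,0]],
  [[0,0,-0.05],[0,0,0]],
  [[0,0,-0.09],[0,0,0]],
  [[-0.03,0,-0.12],[0,0,0]],
  [[-0.07,0,-0.145],[0,0,0]],
  [[-0.09,0,-0.15],[0,0,0]],
  [[-0.09,0,-0.15],[0,0,0]],
  [[-0.09,0,-0.15],[0,0,0]],
  [[-0.09,0,-0.15],[0,0,0]],
])

```text
clock: 24.35
position: [492.6, 77.7, 262.2]
orientation: [0.967, 0.255, -0.0, 0.0]
contact_force: [-0.2, 0.1, -0.9]
gripper_width: 86.7
```

```bash
cat > mark.py <<'E'
from h import *
import sys
s=manip.sense();r=R.from_quat(s['orientation']).as_matrix();print(s['position'],s['clock'],s['gripper_width']);print(r.round(3)[:2,:2])
p=np.load('trim.npy');cal=manip.get_calibration('wrist');im=manip.capture('wrist');cv2.imwrite(sys.argv[1],im)
c,q=np.cos(p[2]),np.sin(p[2]);C=p[:2]+[c*20-q*131,q*20+c*131]
hsv=cv2.cvtColor(im,cv2.COLOR_BGR2HSV);m=(cv2.inRange(hsv,(0,150,80),(6,255,255))|cv2.inRange(hsv,(172,150,80),(180,255,255)))
pts=np.argwhere(m)[:,::-1]
for z in (114,126):
    w=atz('wrist',pts,z,cal)[:,:2]-C;k=np.linalg.norm(w,axis=1)<32;w=w[k];d=w.mean(0)
    u=np.linalg.svd(w-d)[2][0];u=u*np.sign(u@d)
    f=lambda v:(np.degrees(p[2])+90-np.degrees(np.arctan2(v[1],v[0])))%360
    print(z,k.sum(),'centroid angle',f(d),'line angle',f(u),'max r',np.linalg.norm(w,axis=1).max(),'(6=144)')
for d in manip.trace('wrist','collar')[:1]: print(d['p'],np.round(d['box']))
for z in (114,126):
    a=np.linspace(0,6.283,90);P=proj('wrist',np.c_[C[0]+27*np.cos(a),C[1]+27*np.sin(a),0*a+z],cal);print('pred top disc box',z,P.min(0).round(1),P.max(0).round(1))
E
python3 mark.py pics/w8.png; python3 -c "
import cv2;im=cv2.imread('pics/w8.png');cv2.imwrite('pics/w8b.png',cv2.resize(im[20:260,100:420],None,fx=2.4,fy=2.4))"
```

```text
[492.59170582  77.704608   262.15327981] 24.35 86.72103370738189
[[ 0.87   0.492]
 [ 0.492 -0.87 ]]
114 114 centroid angle 144.94728538949468 line angle 144.69539462888585 max r 28.7412850025074 (6=144)
126 114 centroid angle 147.43481917123006 line angle 144.69539462888588 max r 27.273002566796663 (6=144)
0.86 [236.  68. 295. 126.]
pred top disc box 114 [231.3  68.2] [288.4 124.1]
pred top disc box 126 [230.1  66.3] [289.7 124.7]
```

View pics/w8b.png

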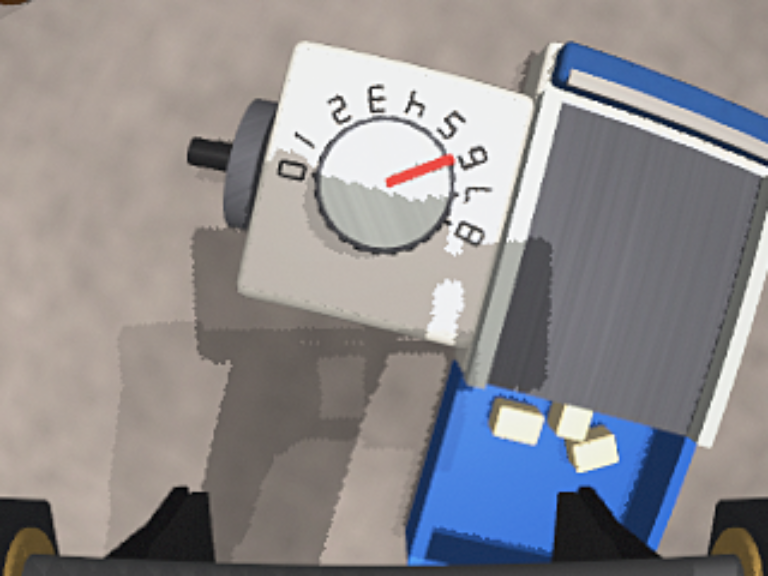

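The red mark sits on 6 (measured 144.7° against 144°) with the collar still up. I press it down on top with shut fingers.

>>> move_arm([
  [[0.03,0,0.01],[0,0,0]],
  [[0.06,0,0.02],[0,0,0]],
  [[0.089,0,0.03],[0,0,0]],
  [[0.089,0,0.05],[0,0,0]],
  [[0.089,0,0.08],[0,0,0]],
  [[0.089,0,0.095],[0,0,0]],
  [[0.089,0,0.1],[0,0,0]],
  [[0.089,0,0.1],[0,0,0]],
  [[0.089,0,0.1],[0,0,0]],
  [[0.089,0,0.1],[0,0,0]],
], hand=-1)

```text
clock: 25.45
position: [570.7, 121.0, 164.0]
orientation: [0.967, 0.254, 0.001, -0.0]
contact_force: [0.2, -0.5, -0.3]
gripper_width: 14.7
```

>>> move_arm([
  [[0,0,0.004],[0,0,0]],
  [[0,0,0.008],[0,0,0]],
  [[0,0,0.011],[0,0,0]],
  [[0,0,0.014],[0,0,0]],
  [[0,0,0.017],[0,0,0]],
  [[0,0,0.02],[0,0,0]],
  [[0,0,0.022],[0,0,0]],
  [[0,0,0.022],[0,0,0]],
  [[0,0,0.022],[0,0,0]],
])

```text
clock: 26.35
position: [569.9, 120.8, 140.5]
orientation: [0.967, 0.254, 0.0, 0.0]
contact_force: [0.3, -0.3, 0.1]
gripper_width: 0.6
```

>>> move_arm([
  [[0,0,0.001],[0,0,0]],
  [[0,0,0.002],[0,0,0]],
  [[0,0,0.003],[0,0,0]],
  [[0,0,0.003],[0,0,0]],
])

```text
clock: 26.75
position: [570.2, 120.9, 139.3]
orientation: [0.967, 0.254, 0.0, -0.001]
contact_force: [-4.3, -0.6, 12.8]
gripper_width: 0.4
```

>>> move_arm([
  [[0,0,0.001],[0,0,0]],
  [[0,0,0.001],[0,0,0]],
  [[0,0,0.001],[0,0,0]],
])

```text
clock: 27.05
position: [570.4, 120.9, 139.2]
orientation: [0.967, 0.254, 0.0, -0.001]
contact_force: [-5.5, -0.7, 17.9]
gripper_width: 0.5
```

>>> move_arm([
  [[0,0,-0.03],[0,0,0]],
  [[0,0,-0.07],[0,0,0]],
  [[-0.05,0,-0.12],[0,0,0]],
  [[-0.09,0,-0.12],[0,0,0]],
  [[-0.09,0,-0.12],[0,0,0]],
  [[-0.09,0,-0.12],[0,0,0]],
  [[-0.09,0,-0.12],[0,0,0]],
  [[-0.09,0,-0.12],[0,0,0]],
])

```text
clock: 27.85
position: [491.8, 77.4, 255.6]
orientation: [0.967, 0.255, -0.001, 0.001]
contact_force: [-0.1, 0.5, -0.4]
gripper_width: 0.6
```

```bash
python3 mark.py pics/w9.png; python3 - <<'E'
from h import *
im=cv2.imread('pics/w9.png')[20:240,100:420]
for c in ['top']:
    manip.capture(c)
    for t in ['scraper','beaker','stain_jar','reagent_bottle','tube_rack','forceps_spatula']:
        for d in manip.trace(c,t)[:1]: print(t,round(d['p'],2),np.round(d['box']),atz(c,np.argwhere(d['pixels'])[:,::-1].mean(0),35).round())
s=cv2.resize(manip.capture('scene')[110:330,20:420],(800,440))
cv2.imwrite('pics/f.png',np.vstack([cv2.resize(im,(230,158)) if 0 else np.hstack([cv2.resize(im,(229,157)),np.zeros((157,571,3),np.uint8)]),s]))
E
```

```text
[491.75509107  77.43069478 255.58563172] 27.85 0.5905257522515128
[[ 0.87   0.493]
 [ 0.493 -0.87 ]]
114 105 centroid angle 147.06794710927528 line angle 144.87425640913423 max r 27.254407464163243 (6=144)
126 105 centroid angle 149.8538318802119 line angle 144.87425640913426 max r 25.84404112562977 (6=144)
0.93 [235.  68. 293. 126.]
pred top disc box 114 [230.6  66. ] [289.1 123.2]
pred top disc box 126 [229.4  63.9] [290.4 123.8]
stain_jar 0.62 [149. 220. 166. 240.] [[404. 370.  35.]]
reagent_bottle 0.25 [329. 156. 346. 177.] [[ 705. -320.   35.]]
tube_rack 0.68 [369. 193. 424. 218.] [[ 555. -564.   35.]]
forceps_spatula 0.78 [119. 180. 140. 222.] [[532. 495.  35.]]
```

View pics/f.png

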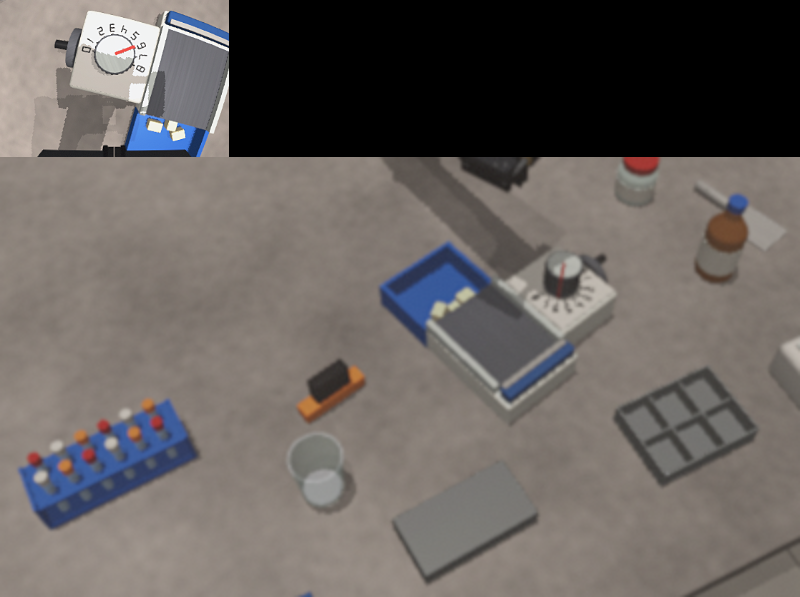

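```bash
python3 -c "
from station import manip
print(manip.hand_in())"
```

```text
the job is handed in; nothing more can be done
None
```

The job is done and handed in at about 28 s on the robot clock, well inside the 72 s limit. `hand_in()` reports no verdict, so what follows rests on my own last checks.

- **Wax:** I swept all three offcuts into the tray with the scraper. The last pictures show them on the tray side of the step. The one nearest the step measured about 38 mm from the tray centre; the limit is 48 mm. The fingers stayed above wax height throughout.
- **Scraper:** It stands upright on the bench at about (570, -251) mm, well clear of the trimmer.
- **Collar:** I pulled it up about 11 mm, turned it 144° clockwise and released it. The red mark measured 144.7° with the collar up and 144.9° once pressed down; 6 is at 144°. When I pressed it down, the fingertips stopped at about 114 mm under 18 N, which matches the collar's fully-down height.
- **Bystanders:** The final scene view shows no sign that they moved.

One check disagreed: in the final top picture the network did not report the scraper or the beaker. It also labelled the beaker's spot as the reagent bottle, at a low p of 0.25. The scene picture shows all three standing where expected, so I took this as a misread.

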